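# Relay in, then hold the run paddle half-way

### The job

Get the key deburring machine running: push the blue square relay plug fully home into the blue-framed socket on top of the machine and let go of it, then press the yellow hold-to-run paddle down with the fingers to half-way (pointer in the green zone), never down to its bottom stop, and keep it there. Finish while still holding the paddle half-way, with the plug still seated, and leave the padlock, lock cylinder and key tray where they stand.

Things in the scene. Friction and masses are not known exactly. Their poses are not given: they have to be found in the camera images.
- machine: Grey key deburring machine fixed on the counter. Origin at counter level; x from its front (robot side, -105 mm) to its rear (165 mm), y to its left, z up; base 250 mm wide. Left block (x -95 to 55, y 10 to 120 mm, 70 mm high) has the socket; right half, 50 mm high, carries the paddle; rear (x over 73 mm): red motor and brass wheel, 104 mm high. Yaw within 0.35 rad.
- socket (a point): Centre of the mouth of the square hole framed in blue on the machine's left block, 70 mm above the counter. Hole 27 x 27 mm, 27 mm deep, chamfered; its sides, and this point's axes, lie along the machine's x and y. It takes the plug's foot in any of four quarter turns.
- plug: Loose relay plug, 58 mm tall, about 70 g, upright. Black foot 24 x 24 x 22 mm (lowest 6 mm taper to 20 mm); above it a blue block 34 x 34 x 36 mm (22 to 58 mm above the origin) to grip, white patch on top. Origin: centre of the foot's underside; x, y along the square's sides, z up; any yaw. Seated, the block's shoulder rests on the socket's face and the origin is 22 mm below the mouth.
- paddle (a joint): Hold-to-run paddle hinged at its rear, 110 mm from hinge to pad centre; rad: 0 = released (up), grows as the pad is pressed, 0.30 = bottom stop. Half-way is 0.15: arm level, pad 16 mm lower than released (33 mm at the stop). A spring lifts it when let go: 3 N at the pad to start, 8 N half-way, 12 N at the stop.
- paddle_pad (a point): Centre of the upper face of the yellow pad, 44 x 44 mm, at the paddle's front end; 102 mm above the counter released, 86 mm half-way. Beside the arm, 39 mm to its right and 43 to 67 mm behind the pad's centre, stands a white scale plate 106 mm high with a green (half-way) and a red (bottom) zone; a black pointer on the arm moves over it.
- padlock: Brass padlock standing upright, 22 x 45 x 69 mm; bystander. Origin at the centre of its underside.
- lock_cylinder: Round steel lock cylinder standing on its flange, 42 mm across, 35 mm tall; bystander. Origin at the centre of its underside.
- key_tray: Open cardboard tray of key blanks, 100 x 130 x 35 mm; bystander. Origin at the centre of its underside.

How it is judged:
By the outcome, as a careful person would: the job done as asked, in the order asked, and still so for the second after the job is handed in, while the arm keeps its last pose, push and grip.
It also fails if it takes over 64 s, if anything falls off the work surface, if the arm or the gripper's body presses on something with over 40 N, if the wrist force passes 120 N, or if a joint passes its speed limit or range.

### The arm

A 6-joint arm with a two-finger parallel gripper is mounted at the origin on the work surface. World frame = base frame: x ahead of the robot, y to its left, z up, the work surface at z = 0. Lengths are in m, angles in rad, forces in N, time in s.
With the tool pointing down it reaches from about 0.25 to 0.8 m from the base axis. Payload 8.5 kg.
Tool frame: the origin (TCP) lies where the fingers leave the gripper's body, on its centre line; the fingertips stand 73 mm ahead of it and the grasp point (between the pads) lies 54 mm ahead of it; x points along the fingers, y is the direction in which the jaws open and shut, and the axes are right-handed (so a half turn about x gives the same grasp; the last joint's range is limited). The gripper opens to 85 mm and grips with 20 to 120 N. Pads are 22 mm wide; open, the fingers measure 114 mm over their backs; the gripper's body (76 mm by 85 mm) begins 54 mm behind the grasp point. The pads swing forward as they close: fully open they stand 13 mm farther back than shut.
Start: joints at [1.151, 0.238, -0.013, 1.319, 0, 1.571], TCP at [0.214, 0.479, 0.304] pointing down, gripper open.
Joint ranges: [-2.66, 2.66], [-1.03, 1.9], [-1.14, 1.46], [-1.82, 2.27], [-1.45, 1.34], [-3.14, 3.14]. Speed limits (rad/s): [2.22, 2.22, 2.79, 3.14, 3.14, 3.14].

### API

Orientations are given as a rotation vector (axis times angle).
In Python, from workcell import env gives the robot as it stands.
- The arm moves only by the tool move_arm, never from a script. Its argument "increments" is one flat list of numbers, 5 for each row, row after row: the opening in per cent of the stroke, from 0 (shut) to 100 (fully open), then the shift along the tool's x, y, z in m, then the turn about the tool's x in rad. In form: [claw, dx, dy, dz, roll, claw, dx, dy, dz, roll, ...]. A call has 1 to 5 rows; each row is the pose to reach, as a shift and turn from the pose commanded when the call began, along the tool's axes at that moment; what a row does not reach only later rows make up. A row lasts 1/8 s, in which the tool goes at most 62.5 mm and 10.7 degrees, less where a joint would pass 70% of its speed; a pose out of reach is approached as far as the arm can. A call with a gripper value outside its range is refused whole. The fingers move at their own pace and stop on an object; the grip force is fixed at half the most. Time passes only in rows, so rows that repeat a pose let the fingers close. It gives the time, the measured TCP pose, the force and the opening at its end, in the units of the state.
- env.observe(): the state, without advancing time (a new reading comes with each control period).
- env.read_camera(name): name is "side" or "top"; returns a dict with "pixels" (400x640x3 uint8, red, green, blue), "K" (3x3 intrinsics, pixels), "position" and "rotation" of the camera in the world. Camera axes: x right, y down, z forward; pixel columns grow to the right and rows downward; lengths in m; the calibration is good to about 2 mm. A picture is of the moment at which its call begins. There is no depth.
- env.close_job(): hands the job in, once; it reports no verdict.
Trained networks look in the newest picture that a camera, given by its name, has taken for a name from the list of things; names that differ only in an ending like _2 or _b are one class to them, and where a whole thing is asked for, a point or a joint stands for the part that bears it (a point fixed in the world has none). Each returns a list of dicts, best first, with "score" (0 to 1); they miss things now and then, are a little off and sometimes report something else, mostly with a low value. They report only what shows in the picture. A call takes as long as a camera call.
- env.boxes_of(label, camera): "rect" ([left, top, right, bottom] in pixels, round what is visible of it).
- env.outline_of(label, camera): "pixels" (400x640 bool, what is visible of it) and "rect" ([left, top, right, bottom] in pixels, round what is visible of it).
- env.tip_of(label, camera): "xy" ([column, row] in pixels: a listed point, or the origin of a listed thing).
The state is a dict: "time_s": time; "joints": joint angles; "joint_velocities": joint speeds; "effort": joint torques, N m; "tcp_pos": TCP position; "ee_rot": TCP orientation; "wrist_force": force on the tool from outside, world axes, zero at the start; "torque": the same for the moment, N m; "grip_width": finger opening in m.
Only numpy, scipy, OpenCV 4.12 (cv2) and the standard library are available. Lean on these libraries where they do the work, as an engineer would, in place of code of your own. Each camera call takes 0.05 s, during which the arm holds its last target.

## Working session

There is one attempt and no reset: what is moved stays moved. The work goes in short steps, Python scripts to look and compute and a tool call to move; the robot and the scene stay as the last step left them, time stands still between calls to the robot, and variables do not carry over. Pictures are saved under pics/ and viewed, and the job is handed in when it is done.

Besides the shell and the picture viewer there is one more tool, called after "Emit:" as name(argument=value, ...) on one line, values as JSON. move_arm: Moves the arm, as the interface text tells. Its arguments: {"type":"object","properties":{"increments":{"type":"array"}},"required":["increments"]}

```bash
ls; mkdir -p pics; python3 - <<'E'
from workcell import env
import cv2,numpy as np
s=env.observe(); print({k:np.round(v,3) for k,v in s.items()})
for c in ["top","side"]:
    r=env.read_camera(c); cv2.imwrite(f"pics/{c}0.png",r["pixels"][:,:,::-1])
    print(c,np.round(r["K"],1).tolist(),np.round(r["position"],4),np.round(r["rotation"],4).tolist())
    for l in ["machine","socket","plug","paddle","paddle_pad","padlock","lock_cylinder","key_tray"]:
        print(l,[(np.round(d["xy"],1).tolist(),round(d["score"],2)) for d in env.tip_of(l,c)][:3] ,[(np.round(d["rect"],0).tolist(),round(d["score"],2)) for d in env.boxes_of(l,c)][:2])
print(env.observe()["time_s"])
E
```

```text
pics
{'time_s': np.float64(0.0), 'joints': array([ 1.151,  0.239, -0.014,  1.319, -0.   ,  1.571]), 'joint_velocities': array([ 0.002, -0.001,  0.001,  0.   ,  0.   , -0.   ]), 'effort': array([ 1.0000e-03, -5.3878e+01,  3.4644e+01,  1.8000e-02,  0.0000e+00,
        0.0000e+00]), 'tcp_pos': array([0.214, 0.479, 0.303]), 'ee_rot': array([ 0.328,  1.546, -0.33 ]), 'wrist_force': array([-0.932, -0.293,  0.245]), 'torque': array([ 0.052,  0.038, -0.036]), 'grip_width': np.float64(0.085)}
top [[361.5, 0.0, 315.2], [0.0, 361.5, 202.3], [0.0, 0.0, 1.0]] [0.3679 0.0647 0.9294] [-2.1357, 2.0872, -0.1918]
machine [([392.7, 182.1], 0.56)] [([330.0, 112.0, 452.0, 235.0], 0.89)]
socket [([374.5, 191.0], 0.64)] [([333.0, 113.0, 454.0, 233.0], 0.8)]
plug [([281.4, 239.1], 0.51)] []Traceback (most recent call last):
  File "<stdin>", line 8, in <module>
ValueError: it knows: key_tray, lock_cylinder, machine, paddle_pad, padlock, plug, socket
```

```bash
cat > h.py <<'E'
from workcell import env
import cv2,numpy as np
from scipy.spatial.transform import Rotation as R
def cam(c):
    r=env.read_camera(c); r["R"]=np.array(r["rotation"]); 
    if r["R"].shape!=(3,3): r["R"]=R.from_rotvec(r["rotation"]).as_matrix()
    return r
def ray(r,uv,z):
    d=r["R"]@np.linalg.inv(r["K"])@np.array([uv[0],uv[1],1.]); p=np.array(r["position"])
    return p+d*(z-p[2])/d[2]
def proj(r,P):
    q=np.atleast_2d(P)-np.array(r["position"]); q=q@r["R"]; q=q@np.array(r["K"]).T
    return q[:,:2]/q[:,2:]
def tri(r1,u1,r2,u2):
    A=[];b=[]
    M=np.zeros((3,3));v=np.zeros(3)
    for r,u in((r1,u1),(r2,u2)):
        d=r["R"]@np.linalg.inv(r["K"])@np.array([u[0],u[1],1.]);d/=np.linalg.norm(d)
        Pm=np.eye(3)-np.outer(d,d);M+=Pm;v+=Pm@np.array(r["position"])
    return np.linalg.solve(M,v)
E
python3 - <<'E'
from h import *
for c in ["top","side"]:
    r=cam(c); cv2.imwrite(f"pics/{c}1.png",r["pixels"][:,:,::-1])
    if c=="side": print(np.round(r["K"],1).tolist(),np.round(r["position"],4),np.round(r["R"],3).tolist())
    for l in ["machine","socket","plug","paddle_pad","padlock","lock_cylinder","key_tray"]:
        z={"socket":.07,"paddle_pad":.102}.get(l,0)
        t=env.tip_of(l,c)
        print(c,l,[(np.round(d["xy"],1).tolist(),round(d["score"],2),np.round(ray(r,d["xy"],z),3).tolist()) for d in t][:3] )
    for l in ["plug","paddle_pad","padlock","lock_cylinder","key_tray"]:
        print(l,[(np.round(d["rect"],0).tolist(),round(d["score"],2)) for d in env.boxes_of(l,c)][:2])
print(env.observe()["time_s"])
E
```

```text
top machine [([392.3, 184.6], 0.61, [0.605, -0.121, 0.0])]
top socket [([369.4, 194.1], 0.76, [0.562, -0.051, 0.07])]
top plug [([283.9, 243.0], 0.64, [0.444, 0.159, 0.0])]
top paddle_pad []
top padlock [([274.1, 184.0], 0.6, [0.6, 0.191, 0.0])]
top lock_cylinder [([213.7, 228.2], 0.75, [0.478, 0.343, 0.0]), ([216.3, 167.3], 0.19, [0.642, 0.349, 0.0])]
top key_tray [([219.5, 167.9], 0.85, [0.641, 0.34, 0.0])]
plug [([274.0, 232.0, 294.0, 251.0], 0.66)]
paddle_pad [([418.0, 155.0, 442.0, 206.0], 0.89), ([205.0, 222.0, 221.0, 240.0], 0.62)]
padlock [([267.0, 171.0, 280.0, 192.0], 0.48)]
lock_cylinder [([207.0, 221.0, 223.0, 241.0], 0.63)]
key_tray [([188.0, 145.0, 246.0, 186.0], 0.55)]
[[413.9, 0.0, 329.0], [0.0, 413.9, 201.2], [0.0, 0.0, 1.0]] [ 0.4267 -0.4996  0.5874] [[0.978, -0.122, 0.166], [-0.206, -0.644, 0.737], [0.017, -0.755, -0.655]]
side machine [([383.9, 307.3], 0.6, [0.61, -0.122, 0.0])]
side socket []
side plug [([268.6, 208.0], 0.59, [0.445, 0.163, 0.0]), ([369.5, 311.0], 0.25, [0.584, -0.124, 0.0])]
side paddle_pad [([369.0, 304.9], 0.78, [0.559, -0.18, 0.102])]
side padlock [([334.9, 190.3], 0.82, [0.596, 0.195, 0.0])]
side lock_cylinder [([269.4, 157.1], 0.67, [0.466, 0.35, 0.0])]
side key_tray []
plug [([254.0, 182.0, 277.0, 213.0], 0.65)]
paddle_pad [([350.0, 287.0, 432.0, 331.0], 0.87)]
padlock [([324.0, 164.0, 348.0, 197.0], 0.73)]
lock_cylinder [([262.0, 144.0, 282.0, 163.0], 0.62)]
key_tray [([321.0, 123.0, 360.0, 165.0], 0.67)]
1.65
```

View pics/top0.png

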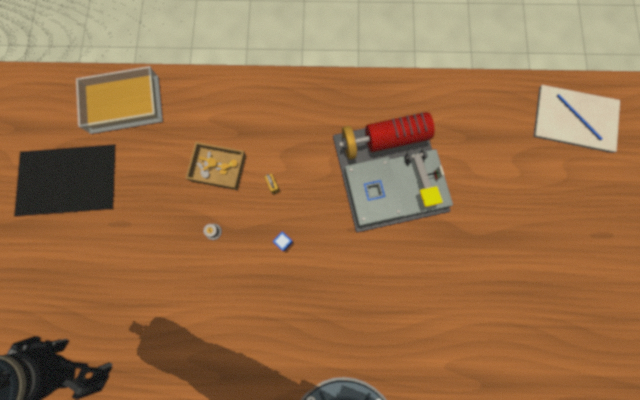

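```bash
python3 - <<'E'
import cv2,numpy as np
a=cv2.imread("pics/top1.png"); b=cv2.imread("pics/side1.png")
x=cv2.resize(a[100:260,255:465],None,fx=3.8,fy=3.7,interpolation=cv2.INTER_CUBIC)
cv2.imwrite("pics/tz.png",x[:600,:800])
cv2.imwrite("pics/sz.png",cv2.resize(b[160:380,230:500],None,fx=2.7,fy=2.7,interpolation=cv2.INTER_CUBIC))
E
```

```text
(no output)
```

View pics/tz.png

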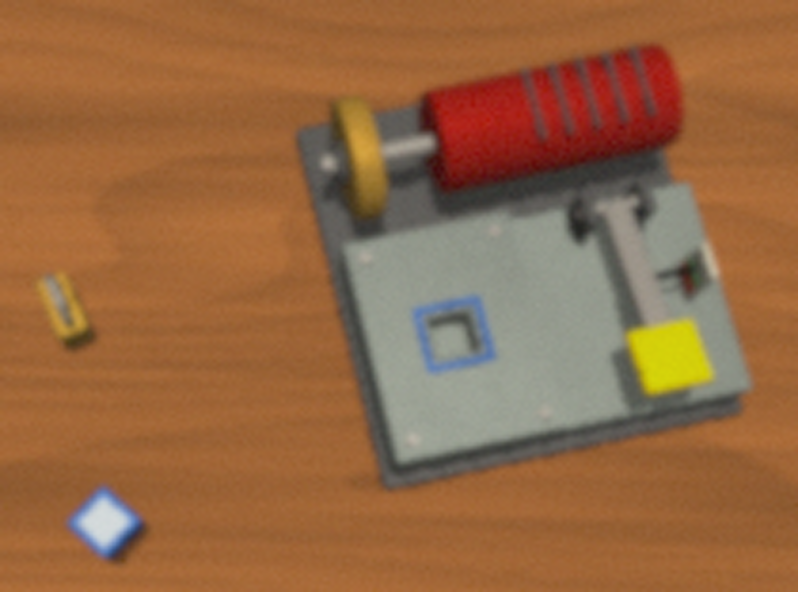

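View pics/side1.png

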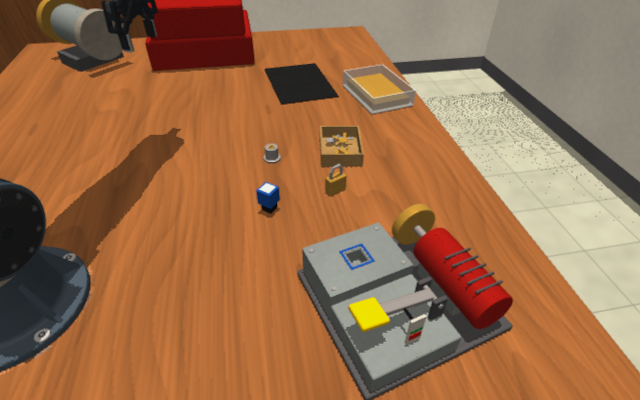

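View pics/sz.png

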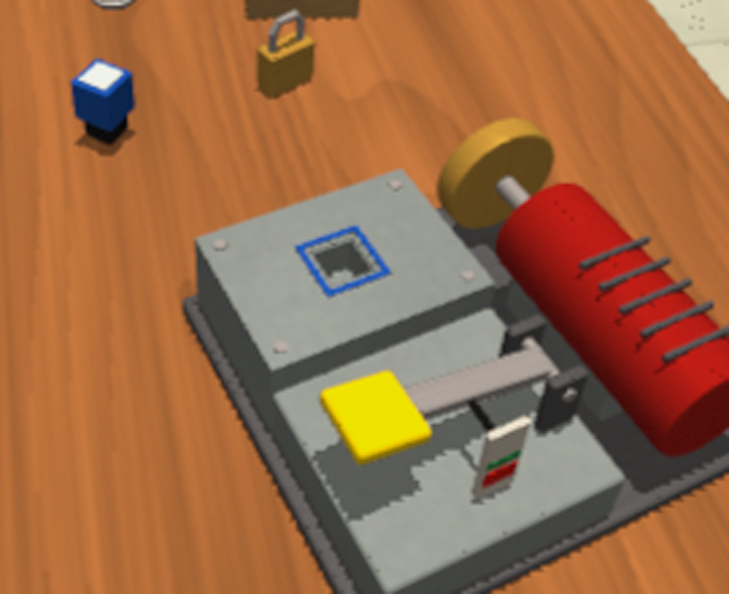

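```bash
python3 - <<'E'
from h import *
T=cam("top");S=cam("side")
np.savez("cams.npz",TK=T["K"],TR=T["R"],Tp=T["position"],SK=S["K"],SR=S["R"],Sp=S["position"])
def comps(img,mask,name,z,r,amin=20):
    n,l,st,ce=cv2.connectedComponentsWithStats(mask.astype(np.uint8))
    for i in range(1,n):
        if st[i,4]<amin: continue
        pts=np.argwhere(l==i)[:,::-1].astype(np.float32)
        h=cv2.convexHull(pts.astype(np.int32))
        W=np.array([ray(r,p,z)[:2] for p in pts])
        rc=cv2.minAreaRect((W*1000).astype(np.float32))
        print(name,st[i].tolist(),np.round(ce[i],1),"rectW",np.round(rc[0],1),np.round(rc[1],1),round(rc[2],1),"mean",np.round(W.mean(0)*1000,1))
for n,r in(("top",T),("side",S)):
    im=r["pixels"].astype(int);R_,G,B=im[...,0],im[...,1],im[...,2]
    blue=(B>R_+50)&(B>G+25); white=(im.min(2)>150)
    yel=(R_>150)&(G>150)&(B<80)
    comps(im,blue,n+" blue z.07",.07,r)
    comps(im,blue,n+" blue z.058",.058,r)
    comps(im,yel,n+" yel",.102,r)
    if n=="top":
        m=np.zeros_like(blue);m[225:260,265:305]=(B>R_)[225:260,265:305]
        comps(im,m,n+" plug",.058,r)
    wm=np.zeros_like(white)
    if n=="top": wm[225:260,265:305]=1
    else: wm[175:215,250:285]=1
    comps(im,white&wm,n+" patch",.058,r,5)
print(env.observe()["time_s"])
E
```

```text
top blue z.07 [558, 95, 44, 44, 122] [579.6 117. ] rectW [ 773.5 -579.2] [147.8   5.8] 39.3 mean [ 772.2 -580.5]
top blue z.07 [364, 180, 21, 20, 101] [374.1 189.8] rectW [572.8 -62.6] [43.4 43.3] 14.0 mean [572.9 -62.9]
top blue z.07 [274, 232, 18, 18, 84] [282.7 241.5] rectW [443.2 155.3] [32.3 31.6] 47.1 mean [442.  154.9]
top blue z.058 [558, 95, 44, 44, 122] [579.6 117. ] rectW [ 779.1 -588.2] [149.8   5.9] 39.3 mean [ 777.8 -589.5]
top blue z.058 [364, 180, 21, 20, 101] [374.1 189.8] rectW [575.6 -64.4] [44.  43.9] 14.0 mean [575.7 -64.7]
top blue z.058 [274, 232, 18, 18, 84] [282.7 241.5] rectW [444.2 156.6] [32.8 32. ] 47.1 mean [443.  156.1]
top yel [348, 136, 6, 8, 26] [350.2 139.4] rectW [688.6  -1. ] [18.1  9.9] 25.7 mean [688.8  -1.3]
top yel [206, 159, 8, 6, 23] [209.8 161.6] rectW [626.4 336.2] [19.2 10.8] 64.4 mean [626.2 334.2]
top yel [220, 160, 16, 8, 44] [228.3 163.8] rectW [620.8 290.8] [ 9.6 37.5] 20.6 mean [621.5 289.3]
top yel [420, 187, 22, 19, 309] [430.7 195.9] rectW [ 553.7 -189.4] [42.9 42.1] 15.8 mean [ 553.4 -189.7]
top plug [273, 232, 19, 19, 222] [282
[... 525 characters left out ...]
26, 201] [356.4 256.2] rectW [577.7 -51. ] [45.2 45.6] 13.9 mean [577.3 -52. ]
side yel [354, 74, 47, 23, 590] [377.   84.8] rectW [772.7 487.6] [ 81.8 115.7] 11.4 mean [772.6 485.3]
side yel [339, 133, 8, 8, 25] [343.1 138.1] rectW [621.9 251.3] [28.2 15.1] 88.7 mean [623.  245.2]
side yel [341, 147, 10, 7, 25] [344.6 150.4] rectW [613.8 199.2] [10.5 25.8] 29.7 mean [615.  198.3]
side yel [408, 204, 16, 11, 93] [414.5 208.8] rectW [692.5  -1.7] [33.  14.7] 22.3 mean [693.7  -1.8]
side yel [349, 297, 41, 33, 799] [368.6 312.9] rectW [ 555.1 -191.2] [43.  43.1] 9.5 mean [ 555.1 -191.9]
side patch [259, 183, 16, 10, 94] [266.9 187.7] rectW [446.3 160.1] [24.5 23.6] 48.6 mean [446.1 159.8]
1.75
```

```bash
cat >> h.py <<'E'
def plan(pos,yaw,both=False):
    """pos: TCP target, yaw: angle of tool y in world (mod 90 if both else mod 180)"""
    s=env.observe(); M=R.from_rotvec(s["ee_rot"]).as_matrix()
    d=M.T@(np.array(pos)-s["tcp_pos"])
    cur=np.arctan2(M[1,1],M[0,1])
    print("t",round(s["time_s"],2),"tcp",np.round(s["tcp_pos"],4),"toolx",np.round(M[:,0],4),"yaw y",round(np.degrees(cur),2),"j",np.round(s["joints"],3),"F",np.round(s["wrist_force"],1),"w",round(s["grip_width"],4))
    per=np.pi/2 if both else np.pi
    # roll + about tool x (down) => world yaw decreases
    ro=[(cur-yaw)+k*per for k in range(-4,5)]
    ro=sorted(ro,key=abs)[:3]
    print("shift",np.round(d,4),"rolls",np.round(ro,4))
E
python3 - <<'E'
from h import *
plan([.4453,.1586,.25],np.radians(47.5),True)
s=env.observe();print(s["ee_rot"])
E
```

```text
t 1.75 tcp [0.214  0.4794 0.3039] toolx [-0.e+00 -1.e-04 -1.e+00] yaw y 65.95 j [ 1.151  0.238 -0.013  1.319 -0.     1.571] F [-0.5 -0.7 -0.5] w 0.0855
shift [ 0.0539 -0.1986  0.342 ] rolls [ 0.3219 -1.2489  1.8927]
[ 0.32920411  1.54561232 -0.3293844 ]
```

Emit:
move_arm(increments=[100,0.03,-0.1,0.171,0.16,100,0.054,-0.199,0.342,0.322,100,0.054,-0.199,0.342,0.322,100,0.054,-0.199,0.342,0.322,100,0.054,-0.199,0.342,0.322])

```text
time_s: 2.38
tcp_pos: [0.3957, 0.2264, 0.2614]
ee_rot: [0.58, 1.491, -0.579]
wrist_force: [0.4, 0.2, 0.5]
grip_width: 0.0852
```

```bash
python3 - <<'E'
from h import *
plan([.4453,.1586,.25],np.radians(47.5),True)
E
```

```text
t 2.38 tcp [0.3957 0.2264 0.2614] toolx [ 7.e-04  4.e-04 -1.e+00] yaw y 47.51 j [ 0.52   0.14  -0.25   1.18  -0.     1.261] F [0.4 0.2 0.5] w 0.0852
shift [ 0.0114 -0.0166  0.0824] rolls [ 2.0000e-04 -1.5706e+00  1.5710e+00]
```

Emit:
move_arm(increments=[100,0.005,-0.008,0.04,0,100,0.011,-0.016,0.08,0,100,0.011,-0.016,0.08,0])

```text
time_s: 2.75
tcp_pos: [0.4441, 0.1603, 0.25]
ee_rot: [0.582, 1.491, -0.584]
wrist_force: [0.8, 0.2, 0.1]
grip_width: 0.0857
```

```bash
python3 - <<'E'
from h import *
plan([.4453,.1586,.25],np.radians(47.5),True)
E
```

```text
t 2.75 tcp [0.4441 0.1603 0.25  ] toolx [-4.e-04 -6.e-04 -1.e+00] yaw y 47.29 j [ 0.347  0.174 -0.238  1.159 -0.     1.092] F [0.8 0.2 0.1] w 0.0857
shift [-0.     -0.0004  0.0021] rolls [-0.0037  1.5671 -1.5745]
```

Emit:
move_arm(increments=[100,0.05,0,0.002,0,100,0.1,0,0.002,0,100,0.14,0,0.002,0,100,0.151,0,0.002,0,100,0.151,0,0.002,0])

```text
time_s: 3.38
tcp_pos: [0.4444, 0.1613, 0.0997]
ee_rot: [0.579, 1.492, -0.58]
wrist_force: [-0.3, -0.8, 0.7]
grip_width: 0.0856
```

```bash
python3 - <<'E'
from h import *
plan([.4453,.1586,.099],np.radians(47.5),True)
r=cam("side");cv2.imwrite("pics/s2.png",cv2.resize(r["pixels"][100:260,180:380,::-1],None,fx=3.5,fy=3.5,interpolation=cv2.INTER_CUBIC))
r=cam("top");cv2.imwrite("pics/t2.png",cv2.resize(r["pixels"][180:320,180:380,::-1],None,fx=3.5,fy=3.5,interpolation=cv2.INTER_CUBIC))
E
```

```text
t 3.38 tcp [0.4444 0.1613 0.0997] toolx [-5.e-04 -2.e-04 -1.e+00] yaw y 47.53 j [ 0.348  0.317 -0.481  0.773  0.     1.089] F [-0.3 -0.8  0.7] w 0.0856
shift [ 0.0007 -0.0014  0.0025] rolls [ 5.0000e-04 -1.5703e+00  1.5713e+00]
```

View pics/s2.png

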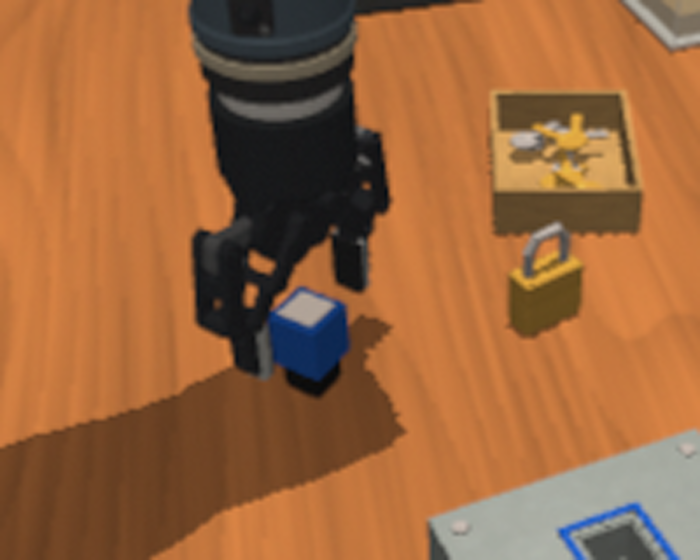

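View pics/t2.png

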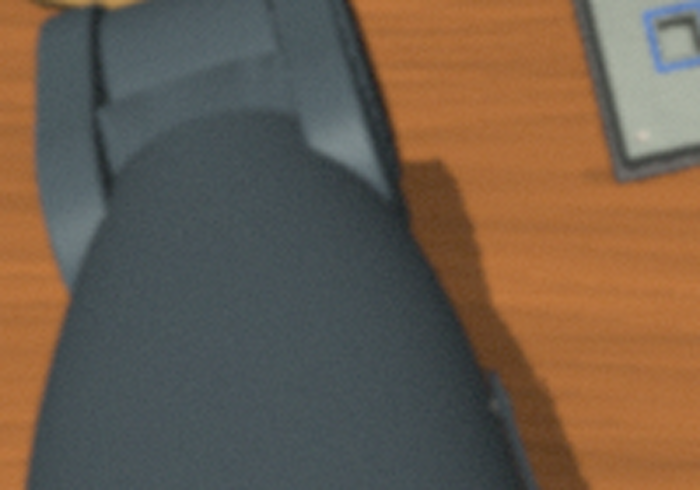

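Emit:
move_arm(increments=[100,0,-0.001,0.0025,0,40,0,-0.001,0.0025,0,20,0,-0.001,0.0025,0,20,0,-0.001,0.0025,0,20,0,-0.001,0.0025,0])

```text
time_s: 4.1
tcp_pos: [0.4457, 0.1585, 0.0997]
ee_rot: [0.58, 1.492, -0.58]
wrist_force: [-1.1, -0.5, 6.1]
grip_width: 0.0333
```

Emit:
move_arm(increments=[20,0,0,0,0,20,0,0,0,0,20,0,0,0,0])

```text
time_s: 4.47
tcp_pos: [0.4457, 0.1585, 0.0997]
ee_rot: [0.58, 1.492, -0.58]
wrist_force: [-1.6, -1.2, 5.0]
grip_width: 0.0333
```

```bash
python3 - <<'E'
from h import *
plan([.4453,.1586,.099],np.radians(47.5),True)
r=cam("side");cv2.imwrite("pics/s3.png",cv2.resize(r["pixels"][100:260,180:380,::-1],None,fx=3.5,fy=3.5,interpolation=cv2.INTER_CUBIC))
E
```

```text
t 4.47 tcp [0.4457 0.1585 0.0997] toolx [ 2.e-04 -1.e-04 -1.e+00] yaw y 47.5 j [ 0.342  0.317 -0.481  0.772 -0.     1.084] F [-1.6 -1.2  5. ] w 0.0333
shift [ 0.0007 -0.0002 -0.0004] rolls [-1.0000e-04  1.5707e+00 -1.5709e+00]
```

View pics/s3.png

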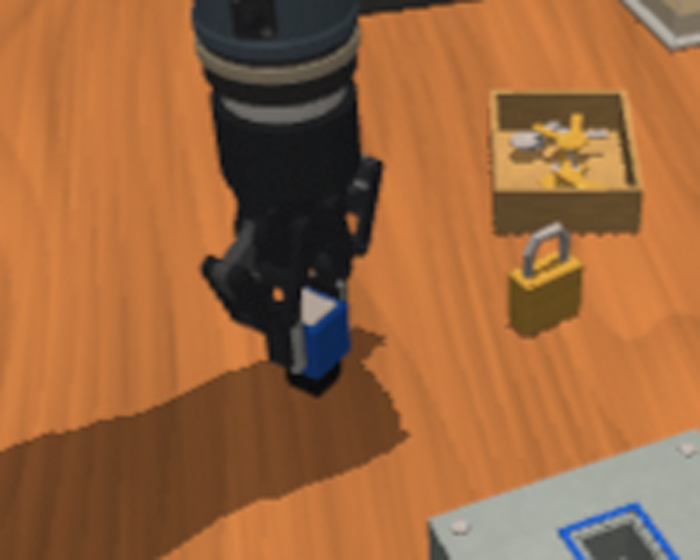

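```bash
python3 - <<'E'
from h import *
plan([.5734,-.0622,.22],np.radians(13.9),True)
E
```

```text
t 4.53 tcp [0.4457 0.1585 0.0997] toolx [ 2.e-04 -1.e-04 -1.e+00] yaw y 47.5 j [ 0.342  0.317 -0.481  0.772 -0.     1.084] F [-1.5 -1.1  4.7] w 0.0331
shift [-0.1203 -0.0764  0.2433] rolls [ 0.5864 -0.9844  2.1572]
```

Emit:
move_arm(increments=[20,-0.03,0,0,0,20,-0.08,0,0,0,20,-0.12,0,0,0,20,-0.12,0,0,0])

```text
time_s: 5.03
tcp_pos: [0.447, 0.159, 0.222]
ee_rot: [0.582, 1.488, -0.577]
wrist_force: [-0.3, 0.5, -1.6]
grip_width: 0.0328
```

```bash
python3 - <<'E'
from h import *
plan([.5734,-.0622,.22],np.radians(13.9),True)
E
```

```text
t 5.03 tcp [0.447 0.159 0.222] toolx [ 0.0048  0.0017 -1.    ] yaw y 47.5 j [ 0.342  0.193 -0.29   1.083 -0.     1.084] F [-0.3  0.5 -1.6] w 0.0328
shift [ 0.0022 -0.0777  0.2426] rolls [ 0.5864 -0.9844  2.1572]
```

Emit:
move_arm(increments=[20,0,-0.016,0.049,0.117,20,0,-0.031,0.097,0.234,20,0,-0.047,0.146,0.352,20,0,-0.062,0.194,0.469,20,0.002,-0.078,0.243,0.586])

```text
time_s: 5.65
tcp_pos: [0.5723, -0.0647, 0.216]
ee_rot: [1.031, 1.314, -1.032]
wrist_force: [1.2, -0.0, -0.7]
grip_width: 0.0333
```

Emit:
move_arm(increments=[20,0,0,0,0,20,0,0,0,0])

```text
time_s: 5.9
tcp_pos: [0.5713, -0.0631, 0.216]
ee_rot: [1.028, 1.317, -1.03]
wrist_force: [0.4, 0.1, -0.7]
grip_width: 0.033
```

```bash
python3 - <<'E'
from h import *
plan([.5734,-.0622,.22],np.radians(13.9),True)
r=cam("side");cv2.imwrite("pics/s4.png",r["pixels"][:,:,::-1]);cv2.imwrite("pics/s4z.png",cv2.resize(r["pixels"][130:310,250:470,::-1],None,fx=3.3,fy=3.3,interpolation=cv2.INTER_CUBIC))
r=cam("top");cv2.imwrite("pics/t4z.png",cv2.resize(r["pixels"][110:270,290:480,::-1],None,fx=3.5,fy=3.5,interpolation=cv2.INTER_CUBIC))
E
```

```text
t 5.9 tcp [ 0.5713 -0.0631  0.216 ] toolx [-2.6e-03  5.0e-04 -1.0e+00] yaw y 13.93 j [-0.11   0.365 -0.06   1.148  0.     1.218] F [ 0.4  0.1 -0.7] w 0.033
shift [-0.004   0.0022 -0.0004] rolls [ 6.0000e-04 -1.5702e+00  1.5714e+00]
```

View pics/s4z.png

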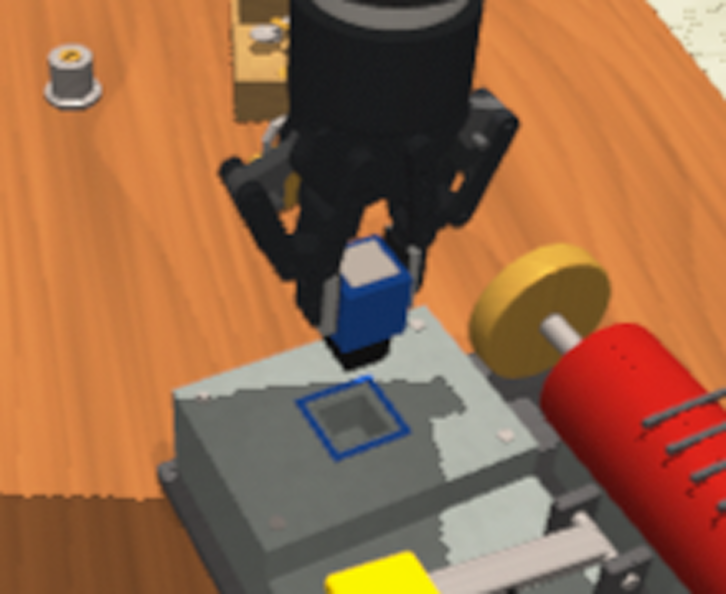

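View pics/t4z.png

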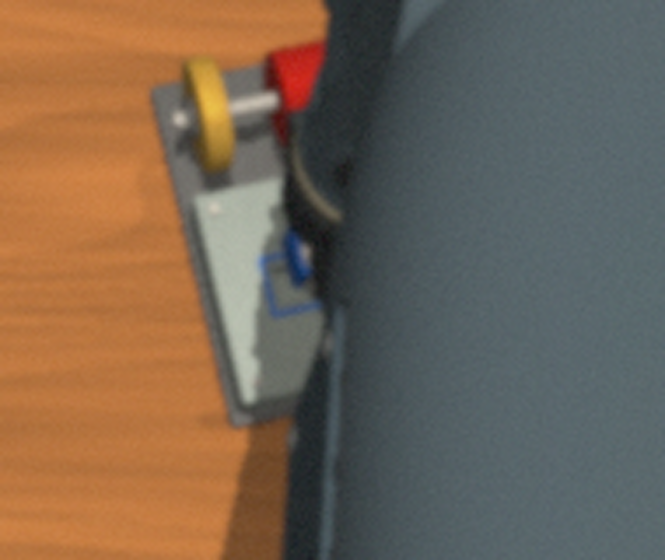

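```bash
cat > ov.py <<'E'
from h import *
D=np.load("cams.npz")
S=dict(K=D["SK"],R=D["SR"],position=D["Sp"])
def overlay(img,org,yaw,off,sc,out):
    c,s=np.cos(yaw),np.sin(yaw); Rm=np.array([[c,-s,0],[s,c,0],[0,0,1]])
    x0,y0,x1,y1=off
    im=cv2.resize(img[y0:y1,x0:x1],None,fx=sc,fy=sc,interpolation=cv2.INTER_CUBIC)
    for h,zs,col in((17,(.022,.058),(0,255,0)),(12,(.006,.022),(0,255,255)),(10,(0,),(255,0,255))):
        for z in zs:
            P=np.array([[a*h/1000,b*h/1000,z] for a,b in((1,1),(1,-1),(-1,-1),(-1,1))])@Rm.T+org
            p=((proj(S,P)-[x0,y0]+.5)*sc).astype(np.int32); cv2.polylines(im,[p],True,col,1)
    P=np.array([[a*13.5/1000,b*13.5/1000,0] for a,b in((1,1),(1,-1),(-1,-1),(-1,1))])@Rm.T+np.array([.5734,-.0622,.07])
    p=((proj(S,P)-[x0,y0]+.5)*sc).astype(np.int32); cv2.polylines(im,[p],True,(255,255,255),1)
    cv2.imwrite(out,im)
E
python3 - <<'E'
from ov import *
overlay(cv2.imread("pics/s4.png"),np.array([.5713,-.0631,.1163]),np.radians(13.93),(310,180,410,280),6,"pics/o4.png")
E
```

```text
(no output)
```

View pics/o4.png

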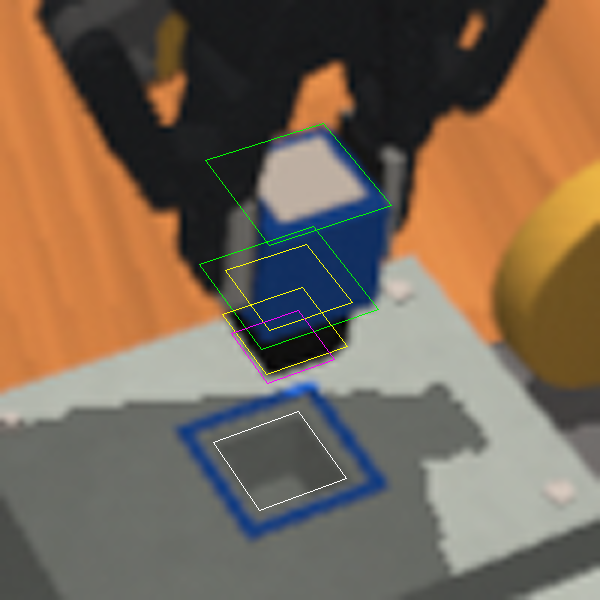

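```bash
python3 - <<'E'
from ov import *
plan([.5734,-.0622,.22],np.radians(13.9),True)
r=cam("side");im=r["pixels"][:,:,::-1].copy();cv2.imwrite("pics/s5.png",im)
plan([.5734,-.0622,.22],np.radians(13.9),True)
s=env.observe();o=s["tcp_pos"]-[0,0,.0997]
a=im.astype(int);B,G,R_=a[...,0],a[...,1],a[...,2]
blue=(B>R_+40)&(B>G+25); n,l,st,ce=cv2.connectedComponentsWithStats(blue.astype(np.uint8))
print([(st[i].tolist(),ce[i].round(1).tolist()) for i in range(1,n) if st[i,4]>20])
overlay(im,o,np.radians(13.93),(310,180,410,280),6,"pics/o5.png")
E
```

```text
t 6.0 tcp [ 0.5714 -0.0623  0.2168] toolx [-1.4e-03  2.0e-04 -1.0e+00] yaw y 14.01 j [-0.109  0.364 -0.06   1.148  0.     1.218] F [-0.2 -0.5 -0.7] w 0.0331
shift [-0.0032  0.002   0.0004] rolls [ 0.002  -1.5688  1.5727]
t 6.05 tcp [ 0.5715 -0.0622  0.2171] toolx [-8.e-04  2.e-04 -1.e+00] yaw y 14.03 j [-0.108  0.364 -0.059  1.148  0.     1.218] F [-0.5  0.1 -1.1] w 0.0332
shift [-0.0029  0.0018  0.0005] rolls [ 0.0022 -1.5686  1.573 ]
[([350, 201, 25, 35, 435], [362.6, 222.2]), ([339, 243, 35, 27, 197], [356.3, 256.2])]
```

View pics/o5.png

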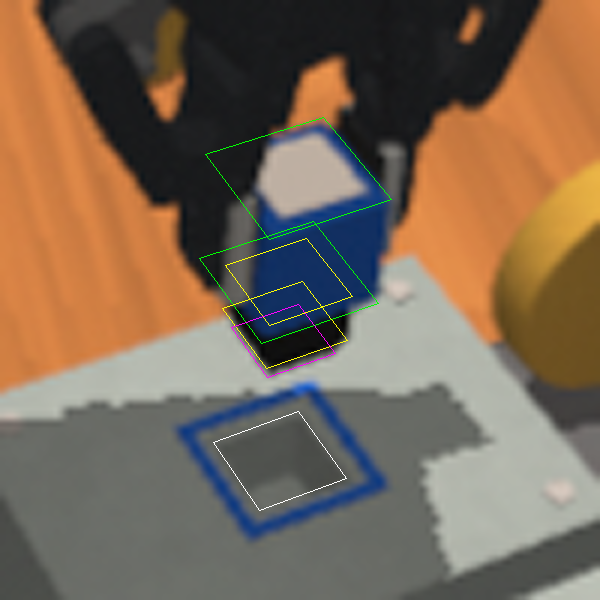

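Emit:
move_arm(increments=[20,0.02,0.0018,0.0005,0,20,0.04,0.0018,0.0005,0,20,0.04,0.0018,0.0005,0,20,0.04,0.0018,0.0005,0])

```text
time_s: 6.55
tcp_pos: [0.5741, -0.0627, 0.1783]
ee_rot: [1.028, 1.314, -1.027]
wrist_force: [-0.1, 0.4, -1.0]
grip_width: 0.0331
```

```bash
python3 - <<'E'
from ov import *
r=cam("side");im=r["pixels"][:,:,::-1].copy();cv2.imwrite("pics/s6.png",im)
plan([.5734,-.0622,.1477],np.radians(13.9),True)
s=env.observe();o=s["tcp_pos"]-[0,0,.0997]
overlay(im,o,np.radians(13.93),(310,180,410,280),6,"pics/o6.png")
E
```

```text
t 6.6 tcp [ 0.5743 -0.0629  0.1784] toolx [ 1.3e-03 -2.0e-04 -1.0e+00] yaw y 13.97 j [-0.109  0.394 -0.118  1.058 -0.     1.218] F [ 0.4  0.2 -0.3] w 0.0329
shift [ 0.0307 -0.0007 -0.0009] rolls [ 1.2000e-03 -1.5696e+00  1.5720e+00]
```

View pics/o6.png

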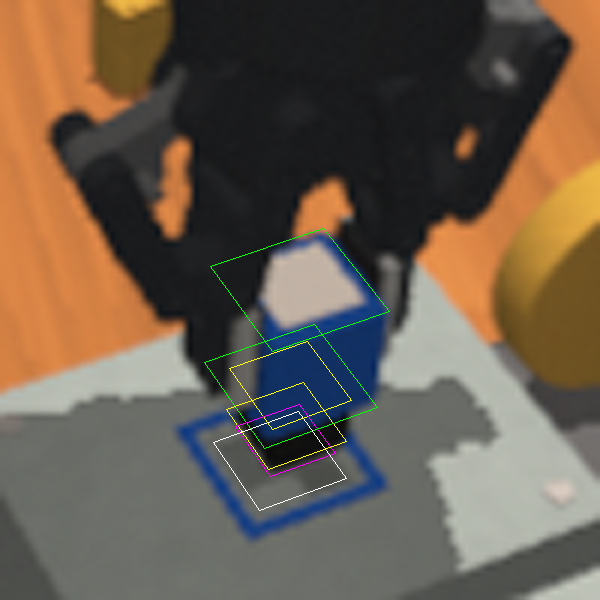

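Emit:
move_arm(increments=[20,0.006,-0.0007,-0.0009,0,20,0.012,-0.0007,-0.0009,0,20,0.015,-0.0007,-0.0009,0,20,0.015,-0.0007,-0.0009,0])

```text
time_s: 7.1
tcp_pos: [0.5729, -0.0626, 0.162]
ee_rot: [1.028, 1.315, -1.029]
wrist_force: [-0.8, 0.3, -0.5]
grip_width: 0.0334
```

Emit:
move_arm(increments=[20,0.004,0,0,0,20,0.008,0,0,0,20,0.012,0,0,0,20,0.014,0,0,0,20,0.014,0,0,0])

```text
time_s: 7.72
tcp_pos: [0.573, -0.0626, 0.1482]
ee_rot: [1.028, 1.315, -1.029]
wrist_force: [-0.2, -0.4, -0.6]
grip_width: 0.0332
```

```bash
python3 - <<'E'
from ov import *
r=cam("side");im=r["pixels"][:,:,::-1].copy();cv2.imwrite("pics/s7.png",im)
plan([.5734,-.0622,.1477],np.radians(13.9),True)
s=env.observe();o=s["tcp_pos"]-[0,0,.0997]
overlay(im,o,np.radians(13.93),(310,180,410,280),6,"pics/o7.png")
E
```

```text
t 7.78 tcp [ 0.5731 -0.0625  0.1484] toolx [-1.e-04 -1.e-04 -1.e+00] yaw y 13.92 j [-0.109  0.417 -0.165  0.989 -0.     1.219] F [ 0.3 -0.1 -0.4] w 0.0329
shift [ 0.0007  0.0004 -0.0003] rolls [ 4.0000e-04 -1.5704e+00  1.5712e+00]
```

View pics/o7.png

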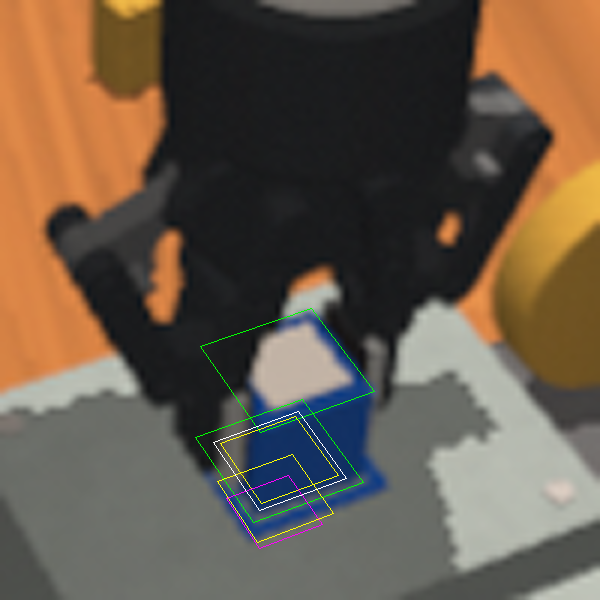

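Emit:
move_arm(increments=[20,0.001,0,0,0,20,0.002,0,0,0,20,0.003,0,0,0])

```text
time_s: 8.15
tcp_pos: [0.5731, -0.0626, 0.1476]
ee_rot: [1.029, 1.313, -1.027]
wrist_force: [-9.1, 0.8, 27.7]
grip_width: 0.0335
```

Emit:
move_arm(increments=[20,0.001,0,0,0,20,0.002,0,0,0,20,0.002,0,0,0])

```text
time_s: 8.52
tcp_pos: [0.573, -0.0626, 0.1475]
ee_rot: [1.029, 1.311, -1.027]
wrist_force: [-13.8, 1.2, 38.3]
grip_width: 0.0332
```

```bash
python3 - <<'E'
from ov import *
plan([.5734,-.0622,.1477],np.radians(13.9),True)
r=cam("side");im=r["pixels"][:,:,::-1].copy();cv2.imwrite("pics/s8.png",im)
s=env.observe();o=s["tcp_pos"]*0+[.5734,-.0622,.048]
overlay(im,o,np.radians(13.93),(310,180,410,280),6,"pics/o8.png")
E
```

```text
t 8.53 tcp [ 0.573  -0.0626  0.1475] toolx [ 3.3e-03 -5.0e-04 -1.0e+00] yaw y 13.92 j [-0.109  0.416 -0.17   0.982 -0.     1.219] F [-13.8   1.2  38.3] w 0.0332
shift [-0.0002  0.0005 -0.0003] rolls [ 3.0000e-04 -1.5705e+00  1.5711e+00]
```

View pics/o8.png

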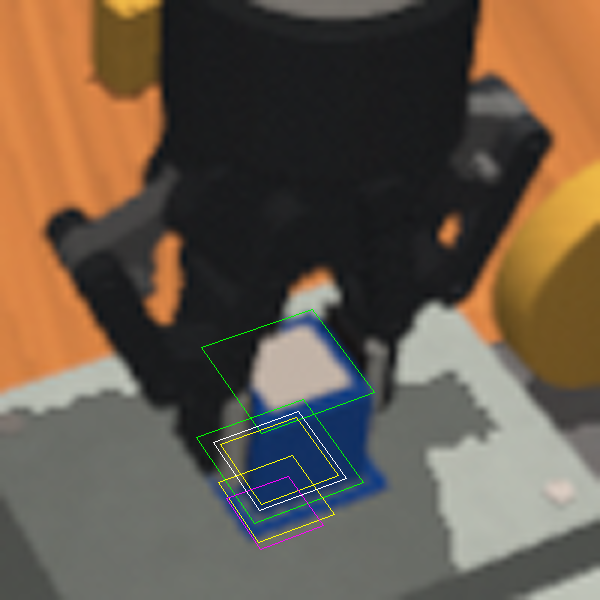

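Emit:
move_arm(increments=[20,-0.002,0,0,0,20,-0.004,0,0,0,70,-0.004,0,0,0,70,-0.004,0,0,0,70,-0.004,0,0,0])

```text
time_s: 9.2
tcp_pos: [0.573, -0.0625, 0.1471]
ee_rot: [1.028, 1.315, -1.029]
wrist_force: [-0.1, -0.2, -0.5]
grip_width: 0.0599
```

Emit:
move_arm(increments=[70,-0.02,0,0,0,70,-0.06,0,0,0,70,-0.12,0,0,0,70,-0.15,0,0,0])

```text
time_s: 9.7
tcp_pos: [0.5737, -0.0626, 0.3005]
ee_rot: [1.029, 1.311, -1.026]
wrist_force: [0.2, 0.0, -0.9]
grip_width: 0.0598
```

```bash
python3 - <<'E'
from ov import *
plan([.5734,-.0622,.1477],np.radians(13.9),True)
r=cam("side");im=r["pixels"][:,:,::-1].copy();cv2.imwrite("pics/s9.png",im)
overlay(im,np.array([.5734,-.0622,.048]),np.radians(13.93),(310,210,410,310),6,"pics/o9.png")
E
```

```text
t 9.7 tcp [ 0.5737 -0.0626  0.3005] toolx [ 3.3e-03 -4.0e-04 -1.0e+00] yaw y 13.93 j [-0.109  0.327  0.103  1.343 -0.     1.219] F [ 0.2  0.  -0.9] w 0.0598
shift [ 0.1528 -0.0007 -0.0006] rolls [ 4.0000e-04 -1.5704e+00  1.5712e+00]
```

View pics/o9.png

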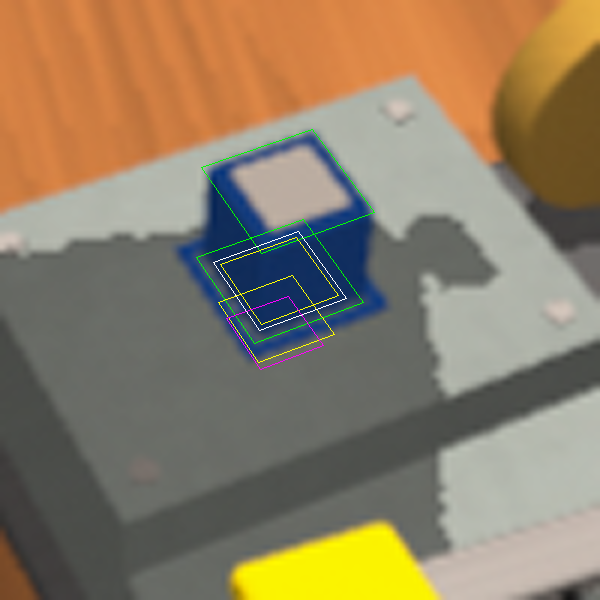

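```bash
python3 - <<'E'
from ov import *
plan([.5544,-.1903,.26],np.radians(13.93))
E
```

```text
t 9.75 tcp [ 0.5744 -0.0627  0.3034] toolx [ 7.e-03 -9.e-04 -1.e+00] yaw y 13.92 j [-0.109  0.325  0.108  1.346 -0.     1.219] F [0.4 0.2 3.1] w 0.0596
shift [ 0.0434 -0.0504  0.119 ] rolls [-1.0000e-04  3.1415e+00 -3.1417e+00]
```

Emit:
move_arm(increments=[0,0,-0.017,0.04,0,0,0.02,-0.034,0.08,0,0,0.04,-0.05,0.119,0,0,0.04,-0.05,0.119,0,0,0.04,-0.05,0.119,0])

```text
time_s: 10.38
tcp_pos: [0.5532, -0.19, 0.2573]
ee_rot: [1.029, 1.315, -1.029]
wrist_force: [0.4, 0.8, 0.4]
grip_width: -0.0003
```

```bash
python3 - <<'E'
from ov import *
plan([.5544,-.1903,.19],np.radians(13.93))
E
```

```text
t 10.38 tcp [ 0.5532 -0.19    0.2573] toolx [-3.e-04  4.e-04 -1.e+00] yaw y 13.89 j [-0.331  0.359  0.039  1.252  0.     0.997] F [0.4 0.8 0.4] w -0.0003
shift [0.0673 0.0011 0.0006] rolls [-7.0000e-04  3.1409e+00 -3.1423e+00]
```

Emit:
move_arm(increments=[0,0.03,0.001,0.001,0,0,0.06,0.001,0.001,0,0,0.072,0.001,0.001,0,0,0.072,0.001,0.001,0,0,0.072,0.001,0.001,0])

```text
time_s: 11.0
tcp_pos: [0.5551, -0.1907, 0.1867]
ee_rot: [1.028, 1.313, -1.027]
wrist_force: [-0.2, -0.3, -0.4]
grip_width: -0.0002
```

```bash
python3 - <<'E'
from ov import *
plan([.5544,-.1903,.175],np.radians(13.93))
r=cam("side");im=r["pixels"][:,:,::-1].copy();cv2.imwrite("pics/s10.png",im)
cv2.imwrite("pics/s10z.png",cv2.resize(im[230:350,310:470],None,fx=5,fy=5,interpolation=cv2.INTER_CUBIC))
E
```

```text
t 11.0 tcp [ 0.5551 -0.1907  0.1867] toolx [ 1.7e-03 -6.0e-04 -1.0e+00] yaw y 13.95 j [-0.331  0.402 -0.082  1.085 -0.     0.996] F [-0.2 -0.3 -0.4] w -0.0002
shift [ 0.0117 -0.0006 -0.0006] rolls [ 4.0000e-04 -3.1412e+00  3.1419e+00]
```

View pics/s10z.png

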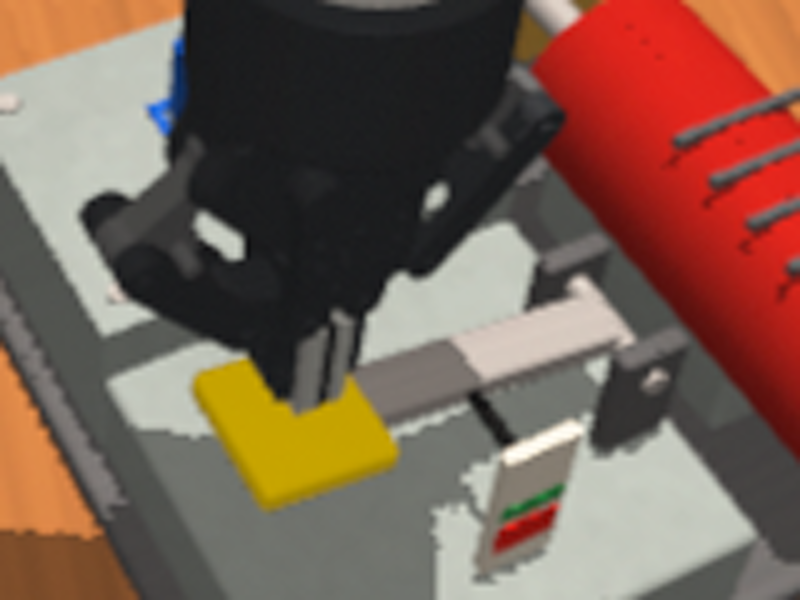

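Emit:
move_arm(increments=[0,0.006,-0.001,0,0,0,0.011,-0.002,0,0,0,0.014,-0.002,0,0,0,0.017,-0.002,0,0,0,0.017,-0.002,0,0])

```text
time_s: 11.68
tcp_pos: [0.5521, -0.1914, 0.1683]
ee_rot: [1.028, 1.315, -1.029]
wrist_force: [-2.5, -0.5, 3.4]
grip_width: 0.0
```

Emit:
move_arm(increments=[0,0.003,0,0,0,0,0.006,0,0,0,0,0.008,0,0,0,0,0.008,0,0,0])

```text
time_s: 12.18
tcp_pos: [0.5519, -0.1915, 0.1605]
ee_rot: [1.028, 1.315, -1.03]
wrist_force: [-4.1, -2.6, 6.8]
grip_width: 0.0
```

```bash
python3 - <<'E'
from ov import *
r=cam("side");im=r["pixels"][:,:,::-1].copy();cv2.imwrite("pics/s11.png",im)
plan([.5544,-.1903,.159],np.radians(13.93))
cv2.imwrite("pics/s11z.png",cv2.resize(im[230:350,310:470],None,fx=5,fy=5,interpolation=cv2.INTER_CUBIC))
cv2.imwrite("pics/s11zz.png",cv2.resize(im[295:355,385:445],None,fx=10,fy=10,interpolation=cv2.INTER_CUBIC))
E
```

```text
t 12.22 tcp [ 0.5519 -0.1915  0.1606] toolx [-9.e-04 -6.e-04 -1.e+00] yaw y 13.91 j [-3.340e-01  4.190e-01 -1.270e-01  1.025e+00 -1.000e-03  9.950e-01] F [-4.4 -1.9  5.6] w 0.0004
shift [ 0.0016  0.0027 -0.0005] rolls [-4.0000e-04  3.1412e+00 -3.1420e+00]
```

View pics/s11z.png

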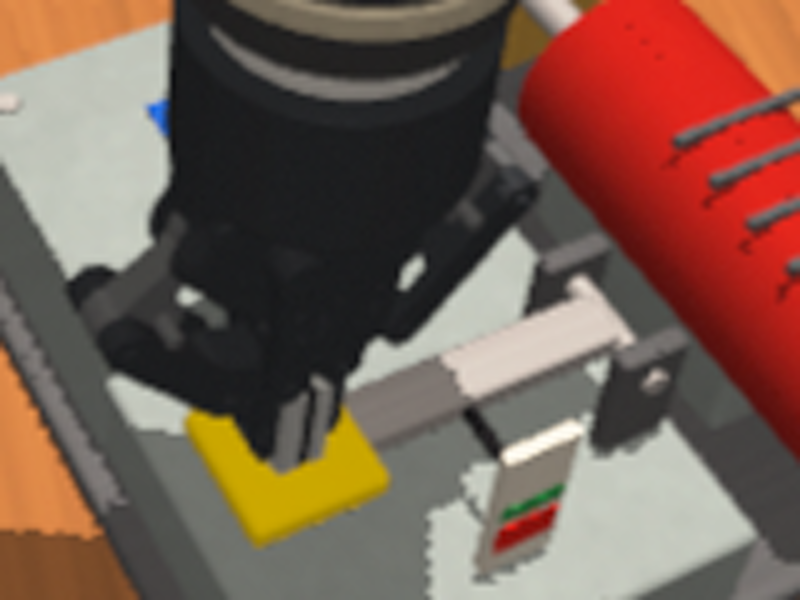

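View pics/s11zz.png

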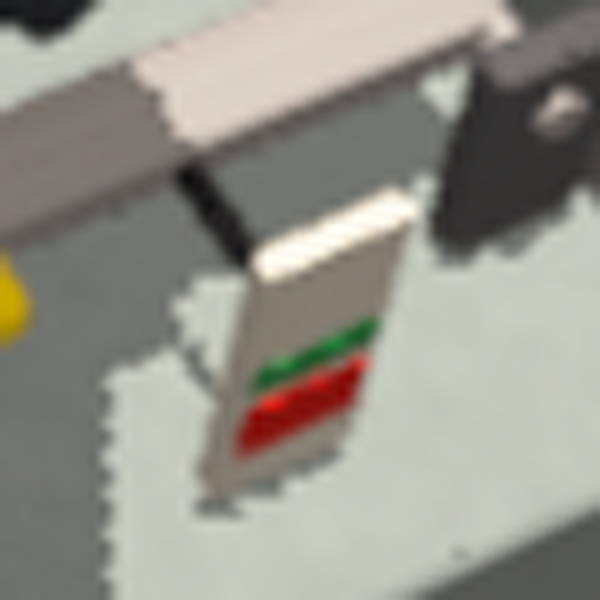

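```bash
python3 - <<'E'
from ov import *
yaw=np.radians(13.93);ex=np.array([np.cos(yaw),np.sin(yaw),0]);ey=np.array([-ex[1],ex[0],0])
pad0=np.array([.5551,-.1912,.102])
hinge=pad0+ex*.110*np.cos(.15)+np.array([0,0,-.110*np.sin(.15)])  # pad top-plane hinge line approx
def corners(th,t=0):
    ph=.15-th # elevation of arm (up positive)
    d=-ex*np.cos(ph)+np.array([0,0,np.sin(ph)]); n=np.cross(d,ey); n=n if n[2]>0 else -n
    return np.array([hinge+d*(.110+a)+ey*b-n*t for a,b in((.022,-.022),(.022,.022),(-.022,.022),(-.022,-.022))])
for th in (0,.1,.13,.15,.17,.2,.3): print(th,np.round(proj(S,corners(th)),1).tolist())
def feats(f):
    im=cv2.imread(f).astype(int);B,G,R_=im[...,0],im[...,1],im[...,2]
    m=(R_>90)&(G>80)&(B<0.45*R_)&(G>0.72*R_); m[:,:340]=0;m[:,395:]=0;m[:285]=0;m[345:]=0
    n,l,st,ce=cv2.connectedComponentsWithStats(m.astype(np.uint8)); i=1+np.argmax(st[1:,4])
    p=np.argwhere(l==i)[:,::-1]
    q=p[p[:,1]==p[:,1].max()]; r=p[p[:,0]==p[:,0].max()]; le=p[p[:,0]==p[:,0].min()]
    print(f,st[i],"bottom",q.mean(0),"right",r.mean(0),"left",le.mean(0))
    # edge lines lower-left boundary
    return l==i
for f in("pics/side1.png","pics/s10.png","pics/s11.png"): feats(f)
for n,f in(("a","pics/s10.png"),("b","pics/s11.png")):
    im=cv2.resize(cv2.imread(f)[280:350,335:405],None,fx=8,fy=8,interpolation=cv2.INTER_CUBIC)
    for th,c in ((0,(255,0,0)),(.15,(0,255,0)),(.3,(0,0,255))):
        cv2.polylines(im,[((proj(S,corners(th))-[335,280]+.5)*8).astype(np.int32)],True,c,1)
    cv2.imwrite(f"pics/p{n}.png",im)
E
```

```text
0 [[362.7, 330.0], [347.1, 304.4], [373.8, 296.2], [390.3, 320.5]]
0.1 [[361.1, 335.8], [345.8, 310.2], [372.8, 300.1], [389.0, 324.4]]
0.13 [[360.8, 337.5], [345.6, 311.9], [372.5, 301.2], [388.8, 325.5]]
0.15 [[360.7, 338.6], [345.5, 313.0], [372.4, 301.9], [388.6, 326.2]]
0.17 [[360.5, 339.6], [345.4, 314.1], [372.3, 302.6], [388.5, 326.9]]
0.2 [[360.4, 341.1], [345.4, 315.6], [372.2, 303.7], [388.3, 327.9]]
0.3 [[360.6, 345.9], [345.8, 320.5], [372.2, 307.0], [388.2, 331.2]]
pics/side1.png [349 297  41  35 901] bottom [363.5 331. ] right [389. 320.] left [349. 307.]
pics/s10.png [349 302  41  30 701] bottom [363.5 331. ] right [389. 320.] left [349. 307.]
pics/s11.png [347 311  41  28 572] bottom [361.5 338. ] right [387. 326.] left [347.  314.5]
```

View pics/pb.png

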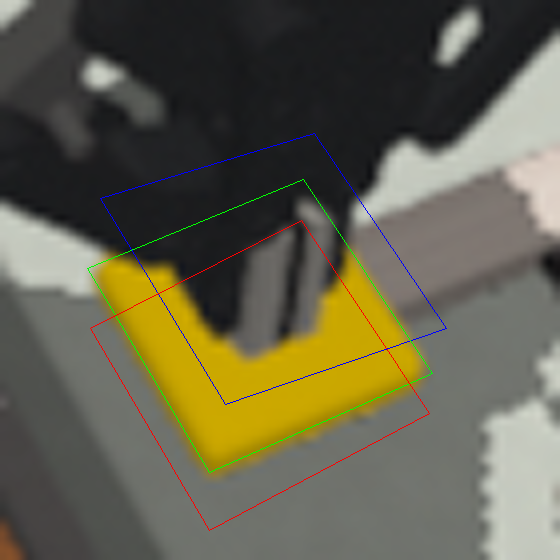

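View pics/pa.png

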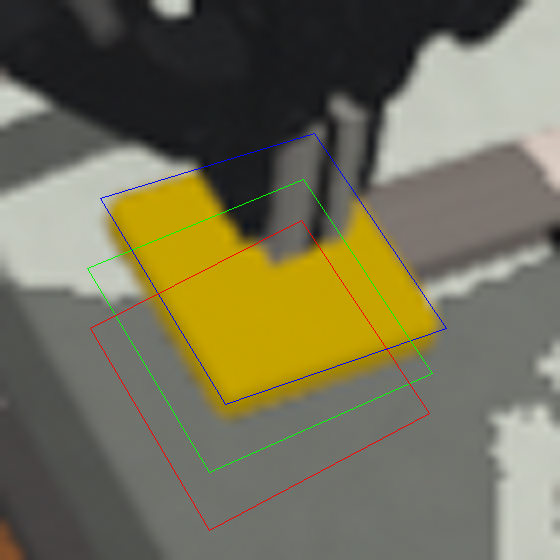

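Emit:
move_arm(increments=[0,0.001,0,0,0,0,0.0015,0,0,0,0,0.0015,0,0,0,0,0.0015,0,0,0])

```text
time_s: 12.72
tcp_pos: [0.552, -0.1915, 0.1592]
ee_rot: [1.028, 1.315, -1.029]
wrist_force: [-4.2, -1.7, 6.5]
grip_width: 0.0006
```

```bash
python3 - <<'E'
from ov import *
r=cam("side");im=r["pixels"][:,:,::-1].copy();cv2.imwrite("pics/s12.png",im)
t=cam("top")["pixels"][:,:,::-1]
plan([.5532,-.1906,.159],np.radians(13.93))
cv2.imwrite("pics/s12z.png",cv2.resize(im[230:350,310:470],None,fx=5,fy=5,interpolation=cv2.INTER_CUBIC))
cv2.imwrite("pics/t12z.png",cv2.resize(t[100:250,320:470],None,fx=4,fy=4,interpolation=cv2.INTER_CUBIC))
B,G,R_=[im[...,i].astype(int) for i in range(3)]
m=(R_>90)&(G>80)&(B<0.45*R_)&(G>0.72*R_); m[:,:340]=0;m[:,395:]=0;m[:285]=0;m[345:]=0
p=np.argwhere(m)[:,::-1];print("bottom",p[p[:,1]==p[:,1].max()].mean(0),"right",p[p[:,0]==p[:,0].max()].mean(0),"left",p[p[:,0]==p[:,0].min()].mean(0))
E
```

```text
t 12.82 tcp [ 0.552  -0.1915  0.1592] toolx [-8.e-04 -6.e-04 -1.e+00] yaw y 13.91 j [-3.340e-01  4.200e-01 -1.290e-01  1.022e+00 -1.000e-03  9.950e-01] F [-5.  -2.2  6.6] w 0.0
shift [ 0.0002  0.0014 -0.0005] rolls [-4.0000e-04  3.1412e+00 -3.1420e+00]
bottom [361.5 339. ] right [387. 326.] left [347.  315.5]
```

View pics/t12z.png

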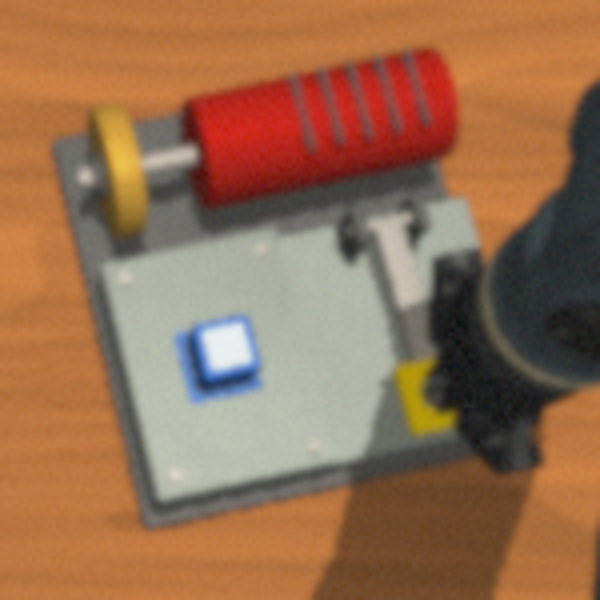

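View pics/s12.png

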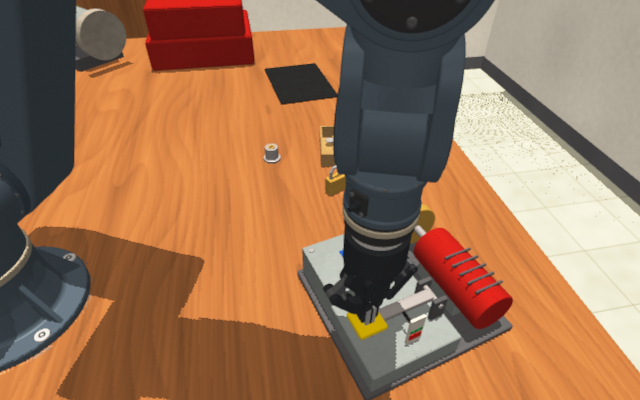

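Emit:
move_arm(increments=[0,0,0,0,0,0,0,0,0,0,0,0,0,0,0,0,0,0,0,0,0,0,0,0,0])

```text
time_s: 13.45
tcp_pos: [0.552, -0.1914, 0.1592]
ee_rot: [1.028, 1.315, -1.029]
wrist_force: [-5.0, -1.8, 6.9]
grip_width: 0.0001
```

```bash
python3 - <<'E'
from ov import *
T=cam("top"); im=T["pixels"].astype(int)
m=np.zeros((400,640),bool);m[170:205,360:390]=(im.min(2)>185)[170:205,360:390]&1
n,l,st,ce=cv2.connectedComponentsWithStats(m.astype(np.uint8));print([(st[i,4],ce[i].round(1).tolist()) for i in range(1,n) if st[i,4]>15])
for z in(.106,.111,.116): print(z,proj(T,[.573,-.0625,z]).round(1))
for l in("plug","padlock","lock_cylinder","key_tray"):
    print(l,[(np.round(d["xy"],1).tolist(),round(d["score"],2)) for d in env.tip_of(l,"top")][:2])
plan([.5532,-.1906,.159],np.radians(13.93))
E
```

```text
[(np.int32(99), [376.4, 186.1])]
0.106 [[376.2 186.2]]
0.111 [[376.5 185.6]]
0.116 [[376.9 185.1]]
plug [([372.8, 188.5], 0.75)]
padlock [([276.5, 184.4], 0.71), ([388.2, 184.2], 0.22)]
lock_cylinder [([214.9, 227.4], 0.54)]
key_tray [([218.1, 166.5], 0.65)]
t 13.7 tcp [ 0.552  -0.1915  0.1592] toolx [-7.e-04 -6.e-04 -1.e+00] yaw y 13.91 j [-3.340e-01  4.200e-01 -1.290e-01  1.022e+00 -1.000e-03  9.950e-01] F [-5.4 -1.6  7.7] w -0.0001
shift [ 0.0002  0.0014 -0.0006] rolls [-4.0000e-04  3.1412e+00 -3.1420e+00]
```

Both cameras agree that the plug is seated. The bystanders have not moved, and the paddle is holding steady near 0.15 rad. I'm handing the job in.

```bash
python3 - <<'E'
from workcell import env
print(env.close_job())
E
```

```text
the job is handed in; nothing more can be done
None
```

I seated the blue plug in the socket and let go of it, then pressed the yellow paddle half-way with the closed fingers. I handed the job in at 13.7 s, still holding the paddle.

**Plug:** It went in without resistance until it hit hard contact at the TCP height expected for the shoulder resting on the face (0.1476 m, expected 0.1477). It did not move further under a 38 N push. After release, the top camera put its white patch within 0.3 px of the predicted seated position. The side view agreed to about 1 mm.

**Paddle:** The TCP held steady at 0.1592 m (half-way is 0.159), with 7–8 N of upward force at the fingers. The pad's corners in the side picture had moved 6 to 8.5 px, which matches about 0.145–0.15 rad. The paddle never neared its bottom stop.

**Bystanders:** The networks found the padlock, lock cylinder and key tray within about 2.5 px of their starting places, and the arm never came near them.

**Not confirmed:** The pointer was hidden behind the scale plate in the side view and by the gripper from above. I therefore inferred the green zone from the TCP height, the force and the pad's position; I did not read it directly.

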